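Load and clamp a tube rack on the autosampler deck

TASK

Draw the white tube rack towards the robot along the autosampler deck until it is fully home against the dark red front rail. Then slide the blue clamp grip along its track so that the red sprung pad pushes the rack sideways up against the dark red side rail and stays pressed in about half-way (the spring neither slack nor squashed to its end), and let go. Keep the rack upright and leave the bottle, the jar and the tip box where they stand.

Things in the scene. Friction and masses are not known exactly. Their poses are not given: they have to be found in the camera images.
- deck: Fixed grey autosampler deck. Origin: at bench height, under the inner corner where front and side rail meet. +x runs away from the robot along the lane, +y leftwards along the clamp track. Lane floor: flat, 15 mm above the bench, x -40 to 250, y -35 to 145 mm, open at its far end. Clamp track along y at x = 45 mm, y 150 to 312 mm, top 26 mm above the bench.
- front_rail (a point): Middle of the top edge of the dark red front rail's inner face: that face is the plane x = 0 of the deck, y -10 to 140 mm, and ends 45 mm above the bench. The rack is to stand against it.
- side_rail (a point): Middle of the top edge of the dark red side rail's inner face: that face is the plane y = 0 of the deck, x 0 to 250 mm, and ends 45 mm above the bench. The clamp presses the rack against it.
- rack: Loose white tray-shaped tube rack, 90 (x) x 110 (y) mm, walls 5 mm thick, 40 mm high, 0.28 to 0.52 kg. Origin: centre of its underside. Starts on the lane floor, within 3 degrees of the deck's axes, 55 to 95 mm short of home, 8 to 20 mm from the side rail. Home against both rails its origin is at deck x = 45, y = 55 mm.
- rack_lip (a point): Middle of the top edge of the rack's far wall, on its outer face, 40 mm above the rack's underside. The lane behind the wall is free; inside it is a free channel 25 mm wide. In front of that, 15 empty yellow-capped tubes, fixed in the rack, stand 60 mm above its underside.
- clamp: Carriage of the side clamp; slides only along the deck's y, -y closes it, 95 mm of travel from deck y = 243 mm; starts at 231 to 243 mm. Stays where it is left: own friction about 10 N. Origin: at bench height under the centre of the grip, axes as the deck's. Cream block 50 x 40 mm (x, y), 27 to 51 mm above the bench, with the grip on it.
- clamp_grip (a point): Centre of the top of the clamp's blue grip, 91 mm above the bench: a block 20 mm along the deck's x, 24 mm along y, 40 mm high (51 to 91 mm above the bench), free all round.
- clamp_nose (a point): Middle of the carriage block's -y face, 39 mm above the bench. Out of it come a dark barrel, a steel rod and the red pad (50 mm along x, 6 thick, 24 to 52 mm above the bench). The barrel's stand-off differs every time and is not reported: the slack pad's front face is 43 to 67 mm on the -y side of this point; 22 mm of rod show then.
- pad_line (a point): Where the pad's front will be with the rack fully home (fixed point of the deck, x 45, y 110 mm, 39 mm up). The pad is sprung along y: 1.6 N starts it, 0.4 N more per mm, 5.6 N half-way, 9.6 N at its end, 20 mm. Feel for it above the carriage's friction: the resistance rises by 1 to 4 N as the rack slides, then on once the rack meets the side rail.
- reagent: Bystander: amber bottle with red cap, 54 mm in diameter, 100 mm high, on the bench; origin at the centre of its underside.
- jar: Bystander: white jar with blue cap, 52 mm in diameter, 65 mm high, on the bench; origin at the centre of its underside.
- tipbox: Bystander: blue pipette-tip box with clear lid, 54 x 54 mm, 50 mm high, on the bench; origin at the centre of its underside.
Not all that is in view belongs to the job. What is shaped like the rack but purple is not meant.

How it is judged:
On the way, in this order (a step that is already met when the one before it is completed fails the run):
1. the rack is drawn home against the front rail (gap under 4 mm), not yet clamped (x of rack in the frame of deck below 0.049 m and contact force between clamp and rack below 0.5 N), for 0.2 s.
2. the clamp's pad presses the rack against the side rail (contact force between clamp and rack above 4 N and y of rack in the frame of deck below 0.058 m), for 0.2 s.
At the end, for the whole second after the job is handed in: The rack stands at rest flat on the lane floor, within 4 mm of the front rail and 3 mm of the side rail, square to within 0.05 rad, and the released clamp's pad presses on it with 4.0 to 7.6 N (pad pressed in by about 6 to 15 of its 20 mm) (all of step 2 and x of rack in the frame of deck between 0.042 and 0.049 m and y of rack in the frame of deck above 0.052 m and angle between the x axis of rack and the x axis of deck, either way round below 0.05 rad and z of rack in the frame of deck below 0.018 m and contact force between clamp and rack below 7.6 N and linear speed of rack below 0.01 m/s); the robot touches nothing.
It fails at once if the pad is driven hard into the rack with more than 14 N, past the end of its spring (contact force between clamp and rack above 14 N).
It fails at once if the rack is tipped by more than 0.2 rad (angle between rack's own z axis and vertical above 0.2 rad).
It fails at once if the bottle is moved by more than 15 mm (distance of reagent from where it was at the start of the episode above 0.015 m).
It fails at once if the jar is moved by more than 15 mm (distance of jar from where it was at the start of the episode above 0.015 m).
It fails at once if the tip box is moved by more than 15 mm (distance of tipbox from where it was at the start of the episode above 0.015 m).
It also fails if it takes over 64 s, if anything falls off the work surface, if the arm or the gripper's body presses on something with over 40 N, if the wrist force passes 120 N, or if a joint passes its speed limit or range.

ROBOT

A 6-joint arm with a two-finger parallel gripper is mounted at the origin on the work surface. World frame = base frame: x ahead of the robot, y to its left, z up, the work surface at z = 0. Lengths are in m, angles in rad, forces in N, time in s.
With the tool pointing down it reaches from about 0.35 to 0.85 m from the base axis. Payload 8.1 kg.
Tool frame: the origin (TCP) lies on the centre line of the jaws, within the pads' length; the fingertips stand 17 mm ahead of it and the grasp point (between the pads) lies 2 mm behind it; z points along the fingers, y is the direction in which the jaws open and shut (so a half turn about z gives the same grasp; the last joint's range is limited). The gripper opens to 93 mm and grips with 3 to 60 N. Pads are 15 mm wide; open, the fingers measure 128 mm over their backs; the gripper's body (75 mm by 188 mm) begins 65 mm behind the grasp point.
Start: joints at [1.063, 0.13, 1.488, -0, 1.523, -0.085], TCP at [0.246, 0.547, 0.214] pointing down, gripper open.
Joint ranges: [-2.96, 2.96], [-0.89, 2.26], [0.02, 2.5], [-1.34, 4.48], [0, 2.73], [-2.66, 2.66]. Speed limits (rad/s): [2.39, 2.39, 2.79, 3.14, 3.14, 3.14].

INTERFACE

Orientations are given as a unit quaternion [w, x, y, z].
In Python, from rig import arm gives the robot as it stands.
- The arm moves only by the shell command python3 -m inch 'ROWS' [OPENING] [FORCE]. ROWS is JSON, a list of rows, each a list of 2 entries, a list of its own where there are three numbers: the shift along the tool's x, y, z in mm, then the turn about the tool's z in rad. A call has 1 to 20 rows; each row is the pose to reach, as a shift and turn from the pose commanded when the call began, along the tool's axes at that moment; what a row does not reach only later rows make up. A row lasts 1/8 s, in which the tool goes at most 62.5 mm and 10.7 degrees, less where a joint would pass 70% of its speed; a pose out of reach is approached as far as the arm can. A call with a gripper value outside its range is refused whole. OPENING is the finger opening in mm, from 0 to 93, set as the call begins (- or left out, the last holds). The fingers move at their own pace and stop on an object; FORCE is the grip in N (left out, the last holds). Time passes only in rows, so rows that repeat a pose let the fingers close. It gives the time, the measured TCP pose, the force and the opening at its end, in the units of the state.
- arm.read_state(): the state, without advancing time (a new reading comes with each control period).
- arm.camera(name): name is "side" or "top" or "wrist"; returns the picture (420x560x3 uint8, blue, green, red); there is no depth.
- arm.calibration(name): a dict with "fovy" (degrees; the focal length in pixels is half the picture's height over the tangent of half this angle, whatever the lens; pixels are square), "cx", "cy" (the principal point, pixels), "pose" (4x4, takes a point from camera to world coordinates). Camera axes: x right, y up, looking along -z (the intrinsics and any distortion apply to the point x, -y, -z); pixel columns grow to the right and rows downward; lengths in m; the calibration is good to about 2 mm. The wrist camera is an equidistant fisheye: a pixel r from the principal point sees the ray r / f radians off the axis. A picture is of the moment at which its call begins: read the wrist's pose just before it. calibration takes no time and is no camera call; for the wrist camera it gives the pose at the moment of the call.
- arm.finish_job(): hands the job in, once; it reports no verdict.
Trained networks look in the newest picture that a camera, given by its name, has taken for a name from the list of things; names that differ only in an ending like _2 or _b are one class to them, and where a whole thing is asked for, a point or a joint stands for the part that bears it (a point fixed in the world has none). Each returns a list of dicts, best first, with "score" (0 to 1); they miss things now and then, are a little off and sometimes report something else, mostly with a low value. They report only what shows in the picture. A call takes as long as a camera call. They do not tell look-alikes from the thing itself.
- arm.outline_of(camera, query): "mask" (420x560 bool, what is visible of it) and "box" ([left, top, right, bottom] in pixels, round what is visible of it).
- arm.place_of(camera, query): "position" ([row, column] in pixels: a listed point, or the origin of a listed thing).
The state is a dict: "clock": time; "q": joint angles; "qd": joint speeds; "joint_efforts": joint torques, N m; "ee_pos": TCP position; "tcp_rot": TCP orientation; "contact_force": force on the tool from outside, world axes, zero at the start; "moment": the same for the moment, N m; "opening": finger opening in m.
Only numpy, scipy, OpenCV 4.12 (cv2) and the standard library are available. Lean on these libraries where they do the work, as an engineer would, in place of code of your own. Each camera call takes 0.05 s, during which the arm holds its last target.

## Working session

There is one attempt and no reset: what is moved stays moved. The work goes in short steps, Python scripts to look and compute and a shell command to move; the robot and the scene stay as the last step left them, time stands still between calls to the robot, and variables do not carry over. Pictures are saved under pics/ and viewed, and the job is handed in when it is done.

```bash
ls; mkdir -p pics; python3 - <<'E'
from rig import arm
import cv2
s=arm.read_state();print(s)
for n in ("side","top","wrist"):
    cv2.imwrite(f"pics/{n}0.png",arm.camera(n)); c=arm.calibration(n); print(n,c)
E
```

```text
pics
{'clock': 0.0, 'q': array([ 1.06259215e+00,  1.31099536e-01,  1.48926654e+00,  1.75354380e-05,
        1.52298467e+00, -8.54541869e-02]), 'qd': array([ 0.00050026,  0.00071145, -0.00022126, -0.00184479, -0.00142239,
        0.0003798 ]), 'joint_efforts': array([ 1.57692673e-03, -5.59833884e+01, -4.91771185e+01,  7.68517004e-02,
        3.54469148e-02, -2.03731556e-04]), 'ee_pos': array([0.24589034, 0.54668383, 0.21283125]), 'tcp_rot': array([-2.65485984e-04,  2.09804825e-01,  9.77742892e-01, -8.38042368e-04]), 'contact_force': array([0.32404803, 0.46032488, 0.3588628 ]), 'moment': array([-0.00217032,  0.01585413, -0.04568264]), 'opening': 0.09285448288782436}
side {'fovy': 56.038149896973856, 'cx': 281.69165055064275, 'cy': 207.40087789818838, 'pose': array([[ 0.93635156,  0.18348931, -0.29929488,  0.38708282],
       [-0.35074436,  0.45259735, -0.81983781, -0.71774067],
       [-0.01497141,  0.8726324 ,  0.48814808,  0.51619099],
       [ 0.        ,  0.        ,  0.        ,  1.        ]])}
top {'fovy': 49.05690831297461, 'cx': 272.96941400384003, 'cy': 208.85435420830694, 'pose': array([[ 0.00210584,  0.99771144, -0.06758296,  0.55955969],
       [-0.99999024,  0.00236358,  0.00373396, -0.04859462],
       [ 0.00388515,  0.06757444,  0.99770667,  1.03934325],
       [ 0.        ,  0.        ,  0.        ,  1.        ]])}
wrist {'fovy': 65.70646984690485, 'cx': 280.6518420923752, 'cy': 208.43260470903138, 'pose': array([[ 0.41034051, -0.88274724, -0.22886233,  0.18169927],
       [ 0.91193149,  0.3968568 ,  0.10433426,  0.57571937],
       [-0.00127521, -0.25151934,  0.96785143,  0.38382667],
       [ 0.        ,  0.        ,  0.        ,  1.        ]])}
```

View pics/top0.png

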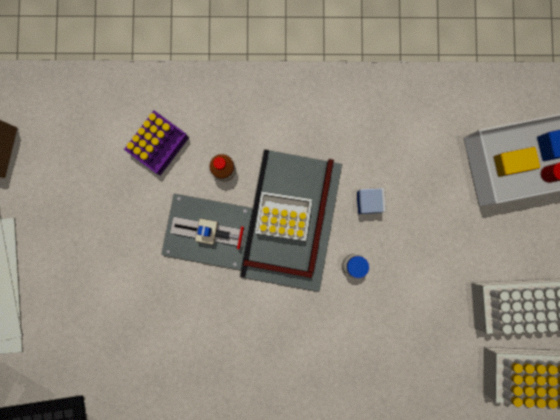

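View pics/side0.png

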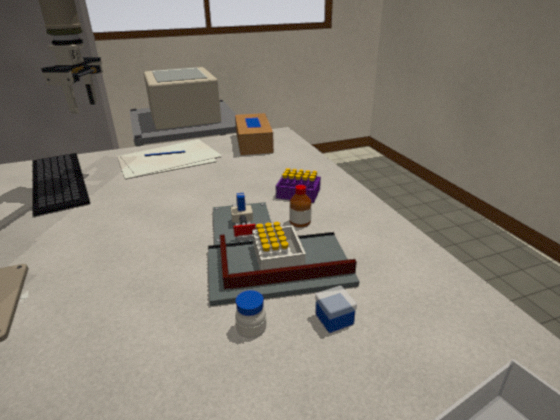

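```bash
cat > h.py <<'E'
from rig import arm
import numpy as np, cv2
from scipy.optimize import least_squares
def cal(n):
    c=arm.calibration(n); c['f']=210/np.tan(np.radians(c['fovy'])/2); return c
def proj(c,P,fish=False):
    P=np.atleast_2d(P); T=np.linalg.inv(c['pose']); p=P@T[:3,:3].T+T[:3,3]
    x,y,z=p[:,0],-p[:,1],-p[:,2]
    if fish:
        r=np.hypot(x,y)+1e-12; th=np.arctan2(r,z); k=c['f']*th/r; return np.c_[c['cy']+k*y,c['cx']+k*x]
    return np.c_[c['cy']+c['f']*y/z,c['cx']+c['f']*x/z]
def ray(c,rc,z,fish=False):
    v=(rc[0]-c['cy'])/c['f'];u=(rc[1]-c['cx'])/c['f']
    if fish:
        t=np.hypot(u,v)+1e-12; d=np.array([u/t*np.sin(t),-v/t*np.sin(t),-np.cos(t)])
    else: d=np.array([u,-v,-1])
    d=c['pose'][:3,:3]@d; o=c['pose'][:3,3]; return o+d*(z-o[2])/d[2]
def D2W(deck,p):
    x,y,a=deck; p=np.atleast_2d(p).astype(float); c,s=np.cos(a),np.sin(a)
    return np.c_[x+c*p[:,0]-s*p[:,1],y+s*p[:,0]+c*p[:,1],p[:,2]]
def W2D(deck,p):
    x,y,a=deck; p=np.atleast_2d(p).astype(float); c,s=np.cos(a),np.sin(a); q=p[:,:2]-[x,y]
    return np.c_[c*q[:,0]+s*q[:,1],-s*q[:,0]+c*q[:,1],p[:,2]]
E
python3 - <<'E'
from h import *
ct,cs=cal('top'),cal('side')
obs=[((0,.065,.045),(266.7,278.1),(253.8,227.9)),((.125,0,.045),(215.6,317.5),(266.9,293.7)),((.045,.11,.039),None,(240.3,241.8)),((0,0,0),(266.6,307.1),(291.6,227))]
def res(d):
    r=[]
    for P,t,s in obs:
        w=D2W(d,P)
        if t: r+=list(proj(ct,w)[0]-t)
        if s: r+=list(proj(cs,w)[0]-s)
    return r
o=least_squares(res,[.5,-.1,0],loss='soft_l1');d=o.x;print(d,np.round(o.fun,1))
print('rack',W2D(d,[ray(ct,(218.7,283.9),.015),ray(cs,(256.4,278.9),.015)]))
print('lip',W2D(d,[ray(ct,(194.4,286.4),.055),ray(cs,(239.2,301.5),.055)]))
print('grip',W2D(d,[ray(ct,(228.5,203.4),.091),ray(cs,(192.4,240.4),.091)]))
print('nose',W2D(d,[ray(ct,(229.9,216.1),.039),ray(cs,(218.7,241.6),.039)]))
print('reag',W2D(d,[ray(ct,(171.5,222.3),0),ray(cs,(223.3,301),0)]),'world',ray(ct,(171.5,222.3),0))
im=cv2.imread('pics/top0.png')
for P in [(0,0,.045),(.25,0,.045),(0,.14,.045),(-.04,-.035,.015),(.25,-.035,.015),(.25,.145,.015),(.045,.11,.039),(.045,.312,.026)]:
    r,c=proj(ct,D2W(d,P))[0]; cv2.circle(im,(int(round(c)),int(round(r))),1,(0,255,0),-1)
cv2.imwrite('pics/t1.png',cv2.resize(im[130:310,140:400],None,fx=3,fy=3,interpolation=cv2.INTER_CUBIC))
im=cv2.imread('pics/side0.png')
for P in [(0,0,.045),(.25,0,.045),(0,.14,.045),(-.04,-.035,.015),(.25,-.035,.015),(.25,.145,.015),(.045,.11,.039)]:
    r,c=proj(cs,D2W(d,P))[0]; cv2.circle(im,(int(round(c)),int(round(r))),1,(0,255,0),-1)
cv2.imwrite('pics/s1.png',cv2.resize(im[170:350,190:370],None,fx=3.3,fy=3.3,interpolation=cv2.INTER_CUBIC))
E
```

```text
[ 0.49145477 -0.12791794 -0.17380046] [-0.1  0.1 -0.1 -2.4 -1.   0.4 -1.5 -1.3  1.1  3.7  3.9 -0.6  0.4  2.5]
rack [[0.10498797 0.0703046  0.015     ]
 [0.11125148 0.07436551 0.015     ]]
lip [[0.15537849 0.07484324 0.055     ]
 [0.15926787 0.07031174 0.055     ]]
grip [[0.05224642 0.23140561 0.091     ]
 [0.04989726 0.24180864 0.091     ]]
nose [[0.05402485 0.21147284 0.039     ]
 [0.04604362 0.20708709 0.039     ]]
reag [[0.18704126 0.2266555  0.        ]
 [0.19322373 0.21959645 0.        ]] world [0.714873   0.06297847 0.        ]
```

View pics/t1.png

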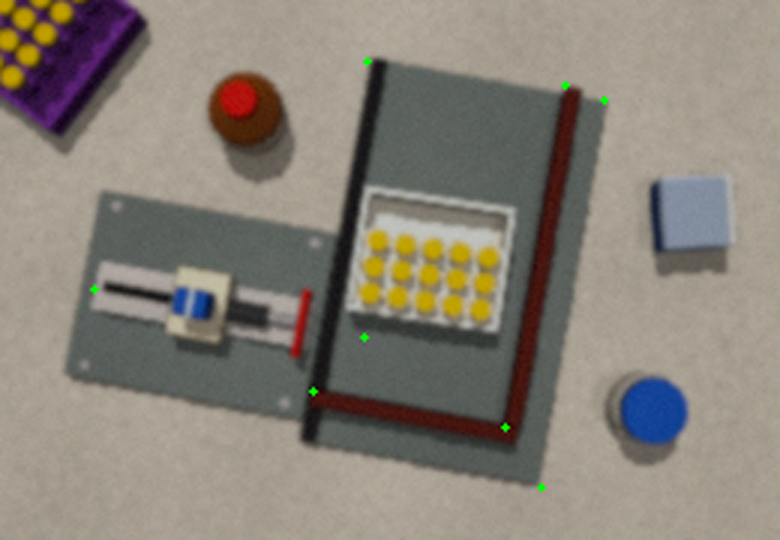

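View pics/s1.png

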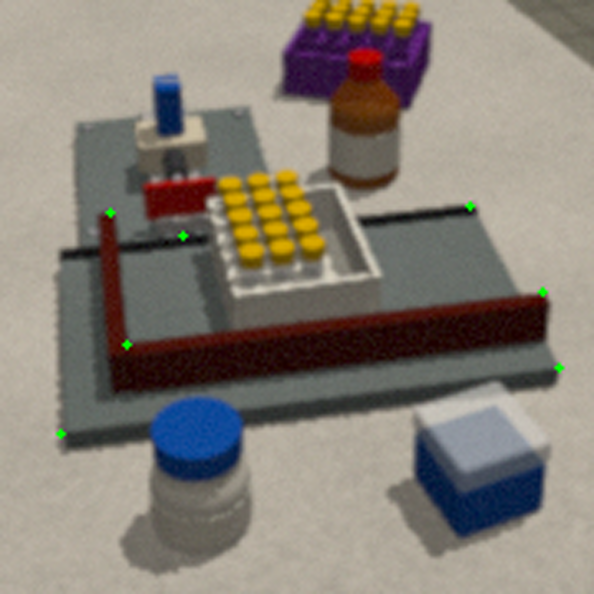

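```bash
cat >> h.py <<'E'
from scipy.spatial.transform import Rotation as Rn
def rot(s): 
    q=s['tcp_rot']; return Rn.from_quat([q[1],q[2],q[3],q[0]])
def plan(deck,p,ty=0):
    """shift (mm, tool axes) and turn to put TCP at deck p with tool y along deck y (+ty)"""
    s=arm.read_state(); R=rot(s).as_matrix(); w=D2W(deck,p)[0]
    yaw=np.arctan2(R[1,1],R[0,1]); want=deck[2]+np.pi/2+ty
    return np.round(R.T@(w-s['ee_pos'])*1000,1), round(-float((want-yaw+np.pi)%(2*np.pi)-np.pi),3)
D0=[ 0.49145477,-0.12791794,-0.17380046]
E
python3 - <<'E'
from h import *
print(plan(D0,(.06,.12,.30)),D2W(D0,(.06,.12,.3)))
E
```

```text
(array([-529.3, -383.9,  -86.2]), -0.249) [[ 0.57130207 -0.02010139  0.3       ]]
```

```bash
python3 -m inch '[[[-50,-36,-40],-0.1],[[-100,-72,-86],-0.2],[[-150,-109,-86],-0.249],[[-200,-145,-86],-0.249],[[-250,-181,-86],-0.249],[[-300,-218,-86],-0.249],[[-350,-254,-86],-0.249],[[-400,-290,-86],-0.249],[[-450,-326,-86],-0.249],[[-500,-363,-86],-0.249],[[-529,-384,-86],-0.249],[[-529,-384,-86],-0.249],[[-529,-384,-86],-0.249],[[-529,-384,-86],-0.249]]' 50; python3 - <<'E'
from h import *
s=arm.read_state(); c=cal('wrist'); im=arm.camera('wrist'); cv2.imwrite('pics/w1.png',im)
np.save('w1.npy',c['pose']); print(s['clock'],s['ee_pos'],plan(D0,(.06,.12,.3)))
for q in ("rack","rack_lip","clamp","clamp_grip","clamp_nose","front_rail","side_rail","pad_line","deck"):
    r=arm.place_of('wrist',q); print(q,[(round(d["score"],2),[round(float(v),1) for v in d["position"]]) for d in r[:3]])
E
```

```text
clock: 3.1
ee_pos: [0.5707, -0.0189, 0.3001]
tcp_rot: [0.0, 0.086, 0.996, 0.0]
contact_force: [-0.2, 0.5, 0.2]
opening: 0.0503
3.1 [ 0.57074219 -0.01891098  0.30009954] (array([-0.8, -1.2,  0.2]), 0.002)
rack [(0.73, [204.5, 247.0]), (0.67, [134.6, 196.7]), (0.59, [272.3, 431.3])]
rack_lip [(0.73, [246.4, 246.7]), (0.66, [271.9, 421.0])]
clamp [(0.65, [164.5, 354.3])]
clamp_grip [(0.81, [175.4, 373.2])]
clamp_nose [(0.75, [166.8, 347.9])]
front_rail [(0.93, [137.2, 237.7])]
side_rail [(0.68, [224.2, 191.5])]
pad_line [(0.79, [169.8, 269.5]), (0.24, [165.6, 349.0])]
deck [(0.84, [136.4, 197.7]), (0.39, [167.8, 345.1])]
```

View pics/w1.png

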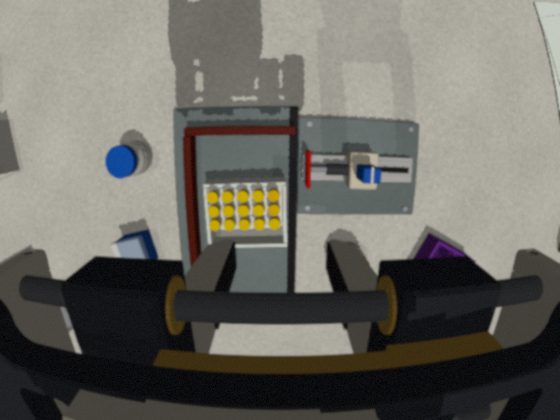

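```bash
python3 - <<'E'
from h import *
ct,cs,cw=cal('top'),cal('side'),cal('wrist'); cw['pose']=np.load('w1.npy')
obs=[((0,.065,.045),(266.7,278.1),(253.8,227.9),(137.2,237.7)),((.125,0,.045),(215.6,317.5),(266.9,293.7),(224.2,191.5)),((.045,.11,.039),None,(240.3,241.8),(169.8,269.5)),((0,0,0),(266.6,307.1),(291.6,227),(136.4,197.7)),
((.25,-.035,.015),(163.5,341),None,None),((-.04,-.035,.015),(292.3,320),None,None)]
def res(d):
    r=[]
    for P,t,s,w in obs:
        W=D2W(d,P)
        if t: r+=list(proj(ct,W)[0]-t)
        if s: r+=list(proj(cs,W)[0]-s)
        if w: r+=list(proj(cw,W,True)[0]-w)
    return r
o=least_squares(res,D0,loss='soft_l1');d=o.x;print(list(d),np.round(o.fun,1))
for n,c,f in (('top',ct,0),('wrist',cw,1)):
    p={'top':[(218.7,283.9),(194.4,286.4),(228.5,203.4),(229.9,216.1)],'wrist':[(204.5,247),(246.4,246.7),(175.4,373.2),(166.8,347.9)]}[n]
    for k,q,z in zip(('rack','lip','grip','nose'),p,(.015,.055,.091,.039)): print(n,k,np.round(W2D(d,ray(c,q,z,f)),4))
im=cv2.imread('pics/w1.png'); 
im=cv2.resize(im[90:270,160:430],None,fx=2.9,fy=2.9,interpolation=cv2.INTER_CUBIC)
for P in [(0,0,.045),(.25,0,.045),(0,.14,.045),(-.04,-.035,.015),(-.04,.145,.015),(.045,.11,.039),(.045,.312,.026),(0,.065,.045)]:
    r,c=proj(cw,D2W(d,P),True)[0]; cv2.circle(im,(int((c-160+.5)*2.9),int((r-90+.5)*2.9)),2,(0,255,0),-1)
cv2.imwrite('pics/w1c.png',im)
E
```

```text
[np.float64(0.4920379284016943), np.float64(-0.12864164999213404), np.float64(-0.18840512243589932)] [-0.8  0.6  0.  -1.6 -1.3 -0.5 -1.1  1.5 -0.8 -0.7  2.1  1.3  1.3  4.8
 -0.3  1.8  3.7 -0.3  0.5  2.9 -1.  -0.1  0.2  2.1 -0.6 -0.4]
top rack [[0.1032 0.0724 0.015 ]]
top lip [[0.1536 0.0777 0.055 ]]
top grip [[0.0482 0.2327 0.091 ]]
top nose [[0.0502 0.2128 0.039 ]]
wrist rack [[0.0998 0.0747 0.015 ]]
wrist lip [[0.1492 0.0775 0.055 ]]
wrist grip [[0.042  0.2347 0.091 ]]
wrist nose [[0.039  0.2136 0.039 ]]
```

View pics/w1c.png

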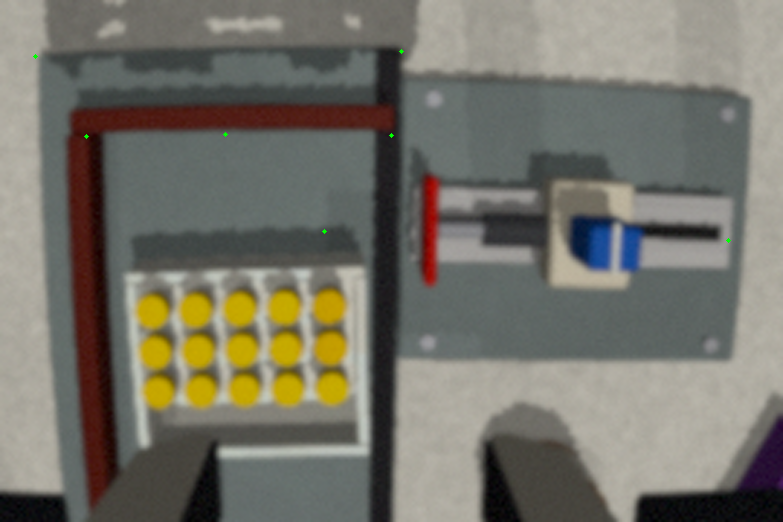

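```bash
echo 'D=[.492,-.1285,-.183]' >> h.py; python3 - <<'E'
from h import *
cw=cal('wrist'); cw['pose']=np.load('w1.npy')
def p(x,y,z): return np.round(W2D(D,ray(cw,(90+y/2.9-.5,160+x/2.9-.5),z,True))[0]*1000,1)
print('block -y edge top',p(552,230,.051),'+y edge top',p(632,235,.051),'pad front?',p(423,230,.052),'pad back',p(438,228,.052))
print('track end',p(731,235,.026))
print('rack corners',p(126,273,.055),p(363,264,.055),p(366,455,.055),p(140,460,.055))
print('rail',p(88,132,.045),p(393,129,.045))
print('grip top',p(627,232,.091))
print(plan(D,(.178,.073,.12)),plan(D,(.178,.073,.047)))
E
```

```text
block -y edge top [ 41.3 213.4  51. ] +y edge top [ 42.4 251.8  51. ] pad front? [ 42.5 154.2  52. ] pad back [ 41.5 161.   52. ]
track end [ 43.8 312.8  26. ]
rack corners [62.4 19.5 55. ] [ 57.8 127.5  55. ] [148.9 130.2  55. ] [153.5  21.6  55. ]
rail [-2.   0.7 45. ] [ -2.3 140.3  45. ]
grip top [ 36.  237.1  91. ]
(array([-119.6,  -49.2,  179.9]), 0.009) (array([-119.6,  -49.2,  252.9]), 0.009)
```

```bash
python3 -m inch '[[[-50,-20,30],0],[[-95,-40,60],0],[[-120,-49,100],0],[[-120,-49,150],0],[[-120,-49,180],0],[[-120,-49,180],0],[[-120,-49,180],0]]' 50; python3 - <<'E'
from h import *
s=arm.read_state(); c=cal('wrist'); im=arm.camera('wrist'); cv2.imwrite('pics/w2.png',im)
im=arm.camera('side'); cv2.imwrite('pics/s2.png',cv2.resize(im[150:350,190:400],None,fx=3,fy=3,interpolation=cv2.INTER_CUBIC))
print(s['clock'],plan(D,(.178,.073,.047)))
E
```

```text
clock: 4.47
ee_pos: [0.6816, -0.0892, 0.1217]
tcp_rot: [0.001, 0.087, 0.996, -0.0]
contact_force: [0.0, -0.2, 0.6]
opening: 0.0503
4.475 (array([ 2.3, -0.1, 75.8]), 0.009)
```

View pics/w2.png

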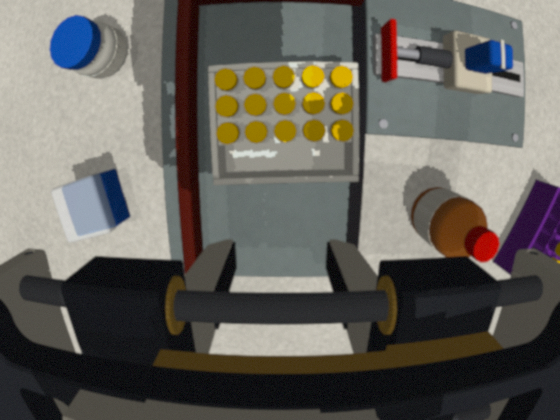

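View pics/s2.png

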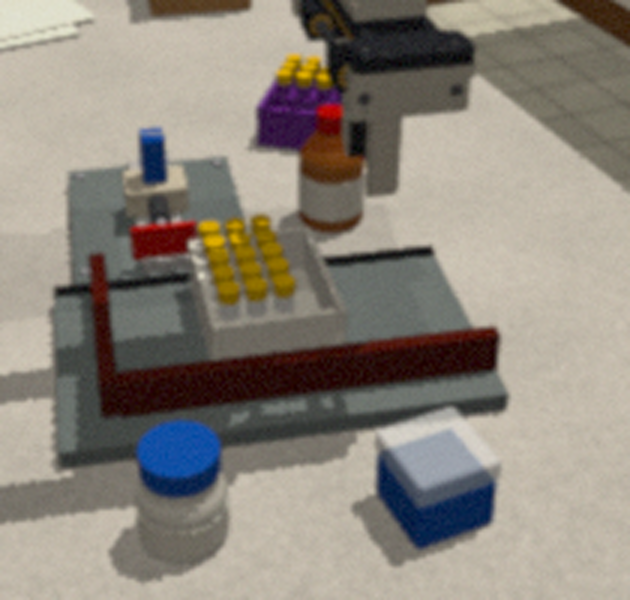

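```bash
python3 -m inch '[[[1,0,30],0.009],[[2,0,55],0.009],[[2,0,68],0.009],[[2,0,75],0.009],[[2,0,75],0.009]]' 50; python3 - <<'E'
from h import *
s=arm.read_state(); im=arm.camera('side'); cv2.imwrite('pics/s3.png',cv2.resize(im[150:350,190:400],None,fx=3,fy=3,interpolation=cv2.INTER_CUBIC))
print(s['clock'],s['contact_force'],plan(D,(.09+.0075,.073,.047)),W2D(D,s['ee_pos']))
E
```

```text
clock: 5.2
ee_pos: [0.6792, -0.0888, 0.0455]
tcp_rot: [0.0, 0.091, 0.996, -0.0]
contact_force: [0.7, -0.2, -0.0]
opening: 0.0498
5.2 [ 0.68617561 -0.20772669 -0.02440878] (array([79.6, -0.1, -1.2]), 0.0) [[0.17682556 0.07310792 0.0454616 ]]
```

View pics/s3.png

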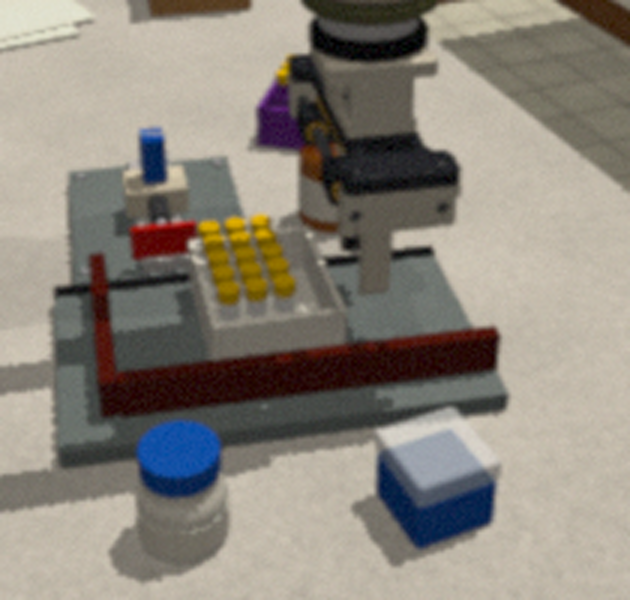

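```bash
python3 -m inch '[[[5,0,0],0],[[10,0,0],0],[[14,0,0],0],[[18,0,0],0],[[23,0,0],0],[[29,0,0],0],[[35,0,0],0],[[41,0,0],0],[[47,0,0],0],[[52,0,0],0],[[57,0,0],0],[[62,0,0],0],[[66,0,0],0],[[69,0,0],0],[[69,0,0],0]]' 50; python3 - <<'E'
from h import *
s=arm.read_state(); im=arm.camera('side'); cv2.imwrite('pics/s4.png',cv2.resize(im[150:350,190:400],None,fx=3,fy=3,interpolation=cv2.INTER_CUBIC))
print(s['clock'],s['contact_force'],rot(s).inv().apply(s['contact_force']),W2D(D,s['ee_pos']))
E
```

```text
clock: 7.12
ee_pos: [0.6103, -0.076, 0.0445]
tcp_rot: [-0.001, 0.091, 0.996, 0.0]
contact_force: [0.6, 0.5, 0.5]
opening: 0.0503
7.125 [0.55294851 0.50981387 0.50624624] [-0.45054389  0.60181732 -0.50672833] [[0.10678761 0.07311773 0.04450842]]
```

View pics/s4.png

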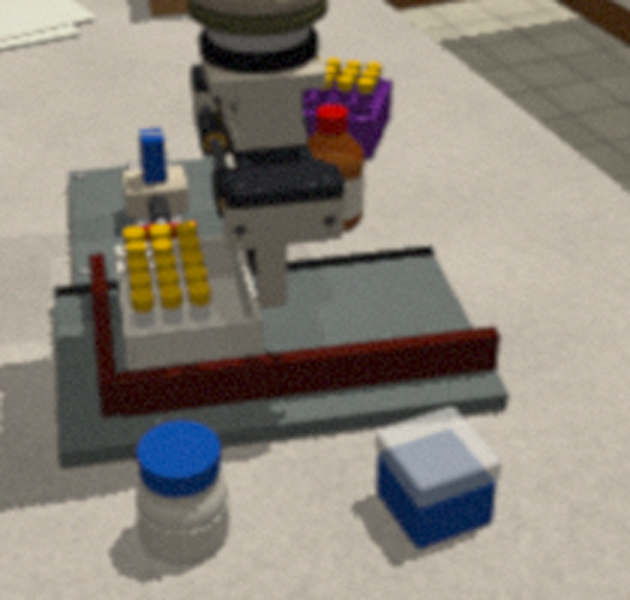

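```bash
python3 -m inch '[[[2,0,0],0],[[4,0,0],0],[[5,0,0],0],[[6,0,0],0],[[6,0,0],0]]' 50; python3 - <<'E'
from h import *
s=arm.read_state(); print(s['clock'],rot(s).inv().apply(s['contact_force']),W2D(D,s['ee_pos']))
E
python3 -m inch '[[[1,0,0],0],[[2,0,0],0],[[2,0,0],0]]' 50; python3 - <<'E'
from h import *
s=arm.read_state(); print(s['clock'],rot(s).inv().apply(s['contact_force']),W2D(D,s['ee_pos']))
E
```

```text
clock: 7.8
ee_pos: [0.6048, -0.0751, 0.0448]
tcp_rot: [-0.0, 0.091, 0.996, 0.0]
contact_force: [0.2, 0.5, -0.1]
opening: 0.0502
7.8 [-0.06932112  0.54012634  0.13289615] [[0.10115954 0.07307385 0.04478443]]
clock: 8.18
ee_pos: [0.603, -0.0747, 0.0448]
tcp_rot: [-0.0, 0.091, 0.996, -0.0]
contact_force: [0.4, -0.6, -0.7]
opening: 0.0499
8.175 [-0.49744641 -0.5116587   0.69312805] [[0.09932539 0.07308587 0.04484869]]
```

```bash
for i in 1 2; do python3 -m inch '[[[1,0,0],0],[[2,0,0],0],[[2,0,0],0]]' 50 >/dev/null; python3 - <<'E'
from h import *
s=arm.read_state(); print(s['clock'],rot(s).inv().apply(s['contact_force']),W2D(D,s['ee_pos']))
E
done; python3 - <<'E'
from h import *
im=arm.camera('top'); cv2.imwrite('pics/t5.png',cv2.resize(im[160:310,160:350],None,fx=4,fy=4,interpolation=cv2.INTER_CUBIC))
E
```

```text
8.55 [-5.67238583  0.40814778  1.64863642] [[0.09897362 0.07315765 0.04579034]]
8.925 [-10.64801677  -0.16734552  -0.12727231] [[0.09881683 0.07313387 0.04692196]]
```

View pics/t5.png

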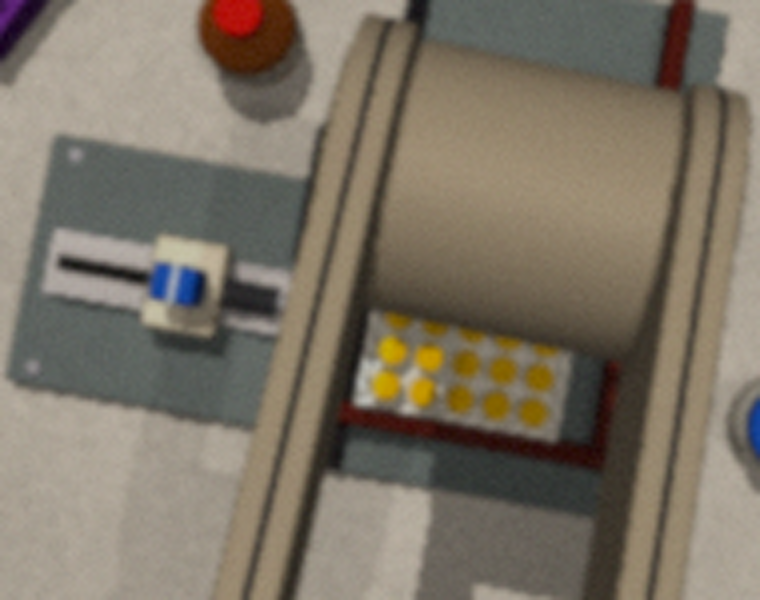

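```bash
python3 -m inch '[[[-6,0,0],0],[[-14,0,0],0],[[-16,0,-20],0],[[-16,0,-60],0],[[-16,0,-110],0],[[-16,0,-110],0]]' 70; python3 - <<'E'
from h import *
print(plan(D,(.065,.2,.2)))
im=arm.camera('side'); cv2.imwrite('pics/s6.png',cv2.resize(im[150:350,190:400],None,fx=3,fy=3,interpolation=cv2.INTER_CUBIC))
E
```

```text
clock: 9.72
ee_pos: [0.6184, -0.0776, 0.1622]
tcp_rot: [0.005, 0.091, 0.996, -0.001]
contact_force: [0.8, -0.2, 1.2]
opening: 0.0704
(array([ 49.7, 127. , -38.3]), 0.0)
```

View pics/s6.png

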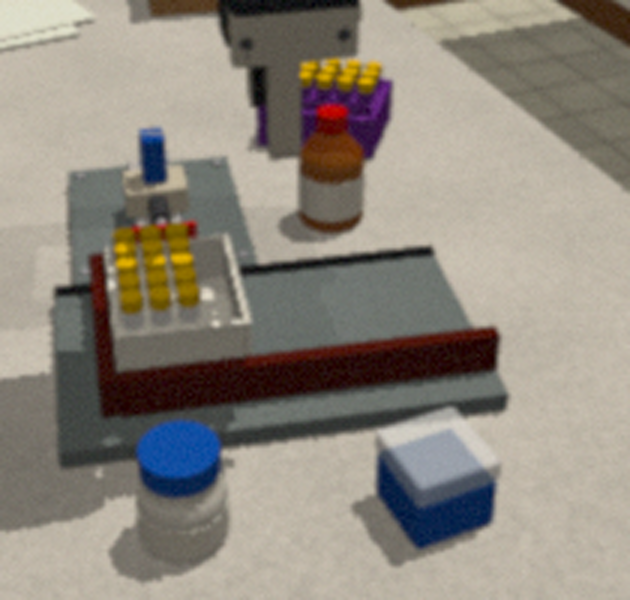

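Rack sits home against the front rail. On to above the clamp.

```bash
python3 -m inch '[[[15,40,-38],0],[[35,85,-38],0],[[50,127,-38],0],[[50,127,-38],0],[[50,127,-38],0],[[50,127,-38],0]]' 70; python3 - <<'E'
from h import *
s=arm.read_state(); c=cal('wrist'); im=arm.camera('wrist'); cv2.imwrite('pics/w7.png',im); np.save('w7.npy',c['pose'])
print(s['clock'],W2D(D,s['ee_pos']))
for q,z in (("rack",.015),("clamp_grip",.091),("clamp_nose",.039),("front_rail",.045),("pad_line",.039)):
    r=arm.place_of('wrist',q); print(q,[(round(d["score"],2),[round(float(v),1) for v in d["position"]],np.round(W2D(D,ray(c,d["position"],z,True)),4)) for d in r[:2]])
E
```

```text
clock: 10.52
ee_pos: [0.5887, 0.0559, 0.1923]
tcp_rot: [-0.0, 0.092, 0.996, -0.0]
contact_force: [0.5, -0.3, -0.7]
opening: 0.0703
10.525 [[0.06154528 0.19888692 0.19232857]]
rack [(0.77, [174.7, 170.2], array([[0.0421, 0.0748, 0.015 ]])), (0.68, [185.6, 322.0], array([[0.0556, 0.2441, 0.015 ]]))]
clamp_grip [(0.75, [188.1, 321.2], array([[0.0437, 0.2336, 0.091 ]]))]
clamp_nose [(0.72, [176.8, 292.5], array([[0.0422, 0.2109, 0.039 ]]))]
front_rail [(0.89, [140.7, 151.2], array([[0.0017, 0.0662, 0.045 ]]))]
pad_line []
```

View pics/w7.png

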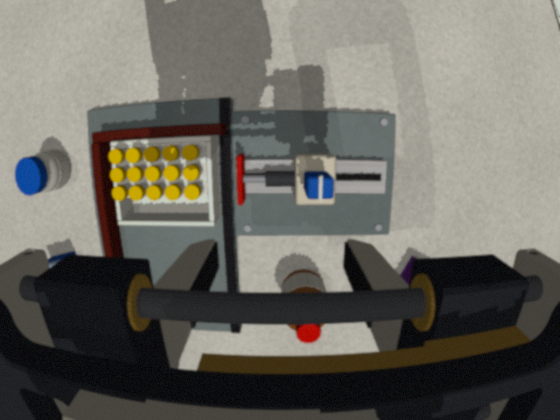

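```bash
python3 - <<'E'
from h import *
im=cv2.imread('pics/w7.png'); cv2.imwrite('pics/w7c.png',cv2.resize(im[130:230,220:350],None,fx=6,fy=6,interpolation=cv2.INTER_CUBIC))
print(plan(D,(.045,.2335,.13)),plan(D,(.045,.2335,.075)))
E
```

```text
(array([16.6, 33.9, 62.8]), -0.001) (array([ 16.6,  33.9, 117.8]), -0.001)
```

View pics/w7c.png

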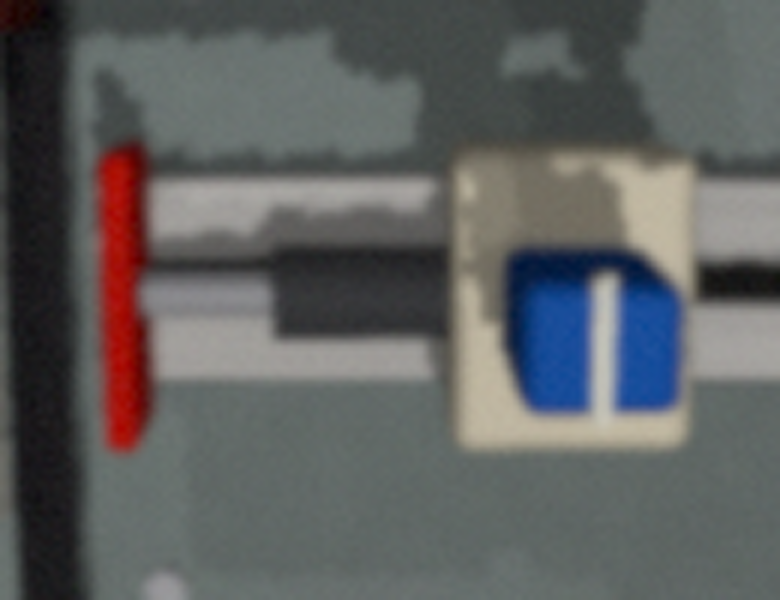

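```bash
python3 - <<'E'
from h import *
cw=cal('wrist'); cw['pose']=np.load('w7.npy')
def p(x,y,z): return np.round(W2D(D,ray(cw,(130+y/6-.5,220+x/6-.5),z,True))[0]*1000,1)
print(p(456,300,.051),p(691,300,.051),p(104,300,.052),p(142,300,.052))
E
python3 -m inch '[[[10,20,30],0],[[17,34,63],0],[[17,34,63],0],[[17,34,90],0],[[17,34,110],0],[[17,34,118],0],[[17,34,118],0]]' 70; python3 - <<'E'
from h import *
s=arm.read_state(); im=arm.camera('side'); cv2.imwrite('pics/s8.png',cv2.resize(im[150:350,190:400],None,fx=3,fy=3,interpolation=cv2.INTER_CUBIC))
im=arm.camera('wrist'); cv2.imwrite('pics/w8.png',im); print(s['clock'],s['contact_force'],W2D(D,s['ee_pos']))
E
```

```text
[ 43.  213.3  51. ] [ 42.8 251.9  51. ] [ 42.6 156.2  52. ] [ 42.7 162.4  52. ]
clock: 11.7
ee_pos: [0.5781, 0.0933, 0.0747]
tcp_rot: [-0.0, 0.091, 0.996, -0.0]
contact_force: [0.3, 0.4, 0.2]
opening: 0.0701
11.7 [0.29574153 0.44803223 0.22574936] [[0.0443498  0.23375715 0.07473597]]
```

View pics/s8.png

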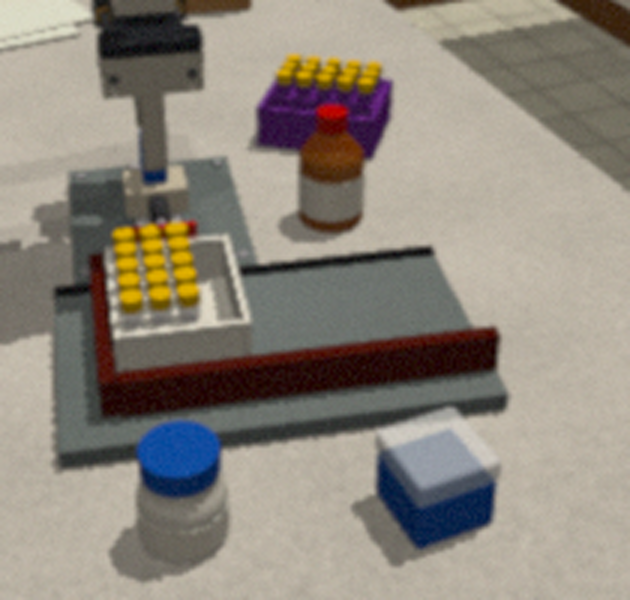

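View pics/w8.png

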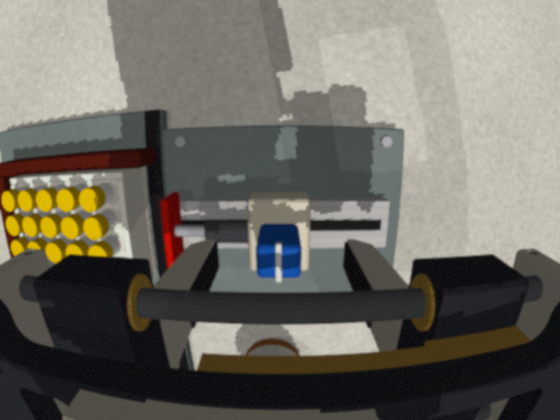

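```bash
python3 -m inch '[[[0,0,0],0],[[0,0,0],0],[[0,0,0],0],[[0,0,0],0],[[0,0,0],0],[[0,0,0],0]]' 15 40; python3 - <<'E'
from h import *
s=arm.read_state(); print(s['clock'],s['opening'],rot(s).inv().apply(s['contact_force']),W2D(D,s['ee_pos']))
E
python3 -m inch '[[[0,-2,0],0],[[0,-5,0],0],[[0,-8,0],0],[[0,-11,0],0],[[0,-14,0],0],[[0,-16,0],0]]'; python3 - <<'E'
from h import *
s=arm.read_state(); print(s['clock'],s['opening'],rot(s).inv().apply(s['contact_force']),W2D(D,s['ee_pos']))
E
```

```text
clock: 12.55
ee_pos: [0.5781, 0.0928, 0.0748]
tcp_rot: [-0.0, 0.091, 0.996, -0.001]
contact_force: [-1.0, -4.8, 1.1]
opening: 0.0238
12.55 0.023765648409503286 [ 0.14571309 -4.89735614 -1.1436311 ] [[0.04435974 0.23331741 0.07480679]]
clock: 13.3
ee_pos: [0.5758, 0.0802, 0.0748]
tcp_rot: [0.0, 0.091, 0.996, 0.002]
contact_force: [2.6, 9.5, -2.1]
opening: 0.0233
13.3 0.02326302778522886 [-0.80431285  9.82272453  2.15636997] [[0.04437699 0.2204718  0.074841  ]]
```

```bash
cat > rd.py <<'E'
from h import *
s=arm.read_state(); print(round(s['clock'],2),np.round(rot(s).inv().apply(s['contact_force']),1),np.round(W2D(D,s['ee_pos'])*1000,1))
E
python3 -m inch '[[[0,-2,0],0],[[0,-4,0],0],[[0,-6,0],0]]' >/dev/null; python3 rd.py
python3 -m inch '[[[0,-1,0],0],[[0,-2,0],0],[[0,-3,0],0]]' >/dev/null; python3 rd.py
python3 -m inch '[[[0,-1,0],0],[[0,-2,0],0],[[0,-3,0],0]]' >/dev/null; python3 rd.py
python3 -m inch '[[[0,-1,0],0],[[0,-2,0],0],[[0,-3,0],0]]' >/dev/null; python3 rd.py
python3 -m inch '[[[0,-1,0],0],[[0,-2,0],0],[[0,-3,0],0]]' >/dev/null; python3 rd.py
python3 -m inch '[[[0,-1,0],0],[[0,-2,0],0],[[0,-3,0],0]]' >/dev/null; python3 rd.py
```

```text
13.68 [-1.6  9.9  3.4] [[ 44.4 214.5  74.8]]
14.05 [-0.8  9.5  3.6] [[ 44.4 211.6  74.8]]
14.43 [-1.5 10.7  2.2] [[ 44.4 208.7  74.9]]
14.8 [-0.3 11.   2.7] [[ 44.4 205.8  74.8]]
15.18 [-1.  10.8  2.6] [[ 44.4 202.9  74.8]]
15.55 [-0.8 11.7  2.7] [[ 44.4 199.8  74.8]]
```

```bash

python3 -m inch '[[[0,-1,0],0],[[0,-2,0],0],[[0,-3,0],0]]' >/dev/null; python3 rd.py
python3 -m inch '[[[0,-0.7,0],0],[[0,-1.4,0],0],[[0,-2,0],0]]' >/dev/null; python3 rd.py
python3 -m inch '[[[0,-0.7,0],0],[[0,-1.4,0],0],[[0,-2,0],0]]' >/dev/null; python3 rd.py
python3 -m inch '[[[0,-0.7,0],0],[[0,-1.4,0],0],[[0,-2,0],0]]' >/dev/null; python3 rd.py
python3 -m inch '[[[0,-0.7,0],0],[[0,-1.4,0],0],[[0,-2,0],0]]' >/dev/null; python3 rd.py
python3 -m inch '[[[0,-0.7,0],0],[[0,-1.4,0],0],[[0,-2,0],0]]' >/dev/null; python3 rd.py
python3 - <<'E'
from h import *
c=cal('wrist');np.save('w9.npy',c['pose']); im=arm.camera('wrist'); cv2.imwrite('pics/w9.png',im)
im=arm.camera('side'); cv2.imwrite('pics/s9.png',cv2.resize(im[190:320,200:320],None,fx=4.5,fy=4.5,interpolation=cv2.INTER_CUBIC))
E
```

```text
15.93 [-0.9 11.6  2.4] [[ 44.4 196.8  74.8]]
16.3 [-1.2 10.9  2.3] [[ 44.4 194.8  74.8]]
16.68 [-0.8 11.7  3.4] [[ 44.4 192.8  74.8]]
17.05 [-1.5 11.6  2.3] [[ 44.4 190.8  74.8]]
17.43 [-1.4 11.8  1.7] [[ 44.4 188.8  74.8]]
17.8 [-1.1 12.4  2.7] [[ 44.4 187.   74.8]]
```

View pics/w9.png

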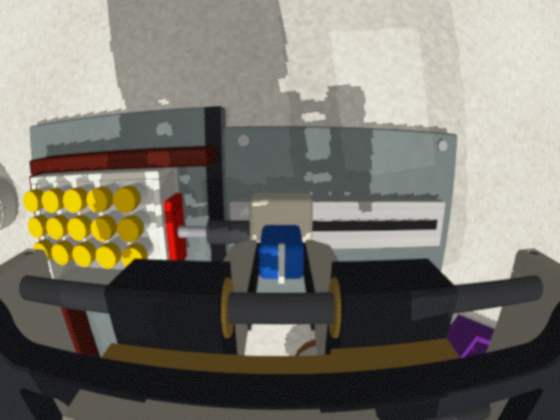

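View pics/s9.png

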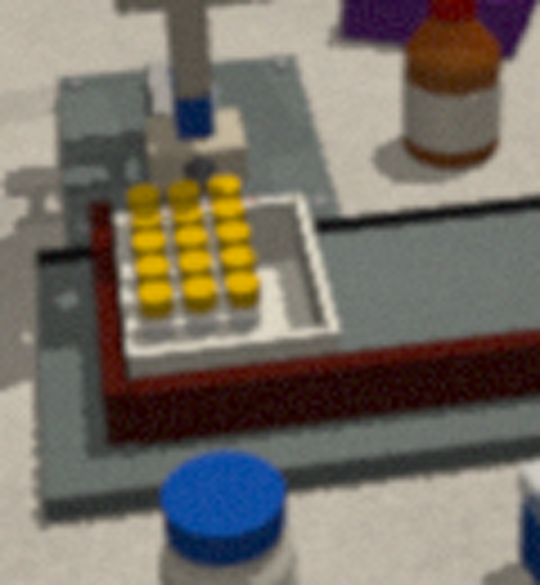

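```bash

python3 -m inch '[[[0,-0.7,0],0],[[0,-1.4,0],0],[[0,-2,0],0]]' >/dev/null; python3 rd.py
python3 -m inch '[[[0,-0.7,0],0],[[0,-1.4,0],0],[[0,-2,0],0]]' >/dev/null; python3 rd.py
python3 -m inch '[[[0,-0.7,0],0],[[0,-1.4,0],0],[[0,-2,0],0]]' >/dev/null; python3 rd.py
python3 - <<'E'
from h import *
c=cal('wrist');np.save('w10.npy',c['pose']); im=arm.camera('wrist'); cv2.imwrite('pics/w10.png',im)
cv2.imwrite('pics/w10c.png',cv2.resize(im[150:280,20:330],None,fx=2.5,fy=2.5,interpolation=cv2.INTER_CUBIC))
E
```

```text
18.27 [-1.3 12.8  2.2] [[ 44.4 185.2  74.8]]
18.65 [-1.1 14.3  3.2] [[ 44.4 183.3  74.8]]
19.02 [-2.  14.3  1.9] [[ 44.4 181.5  74.8]]
```

View pics/w10c.png

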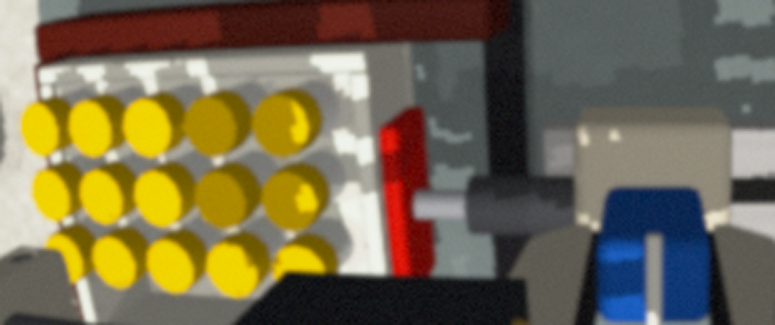

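```bash

python3 -m inch '[[[0,-0.7,0],0],[[0,-1.4,0],0],[[0,-2,0],0]]' >/dev/null; python3 rd.py
python3 -m inch '[[[0,-0.5,0],0],[[0,-1,0],0],[[0,-1,0],0]]' >/dev/null; python3 rd.py
python3 - <<'E'
from h import *
im=arm.camera('wrist'); cv2.imwrite('pics/w11.png',im)
cv2.imwrite('pics/w11c.png',cv2.resize(im[150:280,20:330],None,fx=2.5,fy=2.5,interpolation=cv2.INTER_CUBIC))
im=cv2.imread('pics/w8.png');cv2.imwrite('pics/w8c.png',cv2.resize(im[150:280,120:430],None,fx=2.5,fy=2.5,interpolation=cv2.INTER_CUBIC))
E
```

```text
19.45 [-1.5 14.4  3.7] [[ 44.4 179.7  74.9]]
19.82 [-1.3 15.5  3.6] [[ 44.4 178.7  74.8]]
```

View pics/w11c.png

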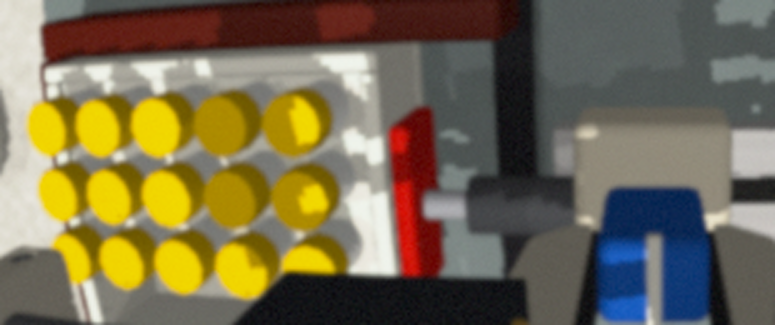

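View pics/w8c.png

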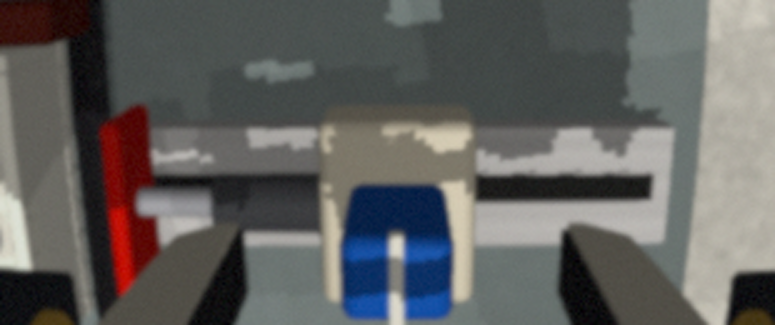

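```bash

python3 -m inch '[[[0,1,0],0],[[0,2,0],0],[[0,3,0],0],[[0,3,0],0]]' >/dev/null; python3 rd.py
```

```text
20.38 [-1.1  5.2  1.2] [[ 44.4 178.9  74.8]]
```

Unloaded with the carriage unmoved. Release and rise.

```bash

python3 -m inch '[[[0,1,0],0],[[0,1,0],0],[[0,1,0],0],[[0,1,0],0]]' 44; python3 rd.py
python3 -m inch '[[[0,1,-10],0],[[0,1,-30],0],[[0,1,-70],0],[[0,1,-120],0],[[0,1,-120],0],[[0,1,-120],0]]' 44; python3 - <<'E'
from h import *
c=cal('wrist');np.save('w12.npy',c['pose']); im=arm.camera('wrist'); cv2.imwrite('pics/w12.png',im)
im=arm.camera('side'); cv2.imwrite('pics/s12.png',cv2.resize(im[150:350,190:400],None,fx=3,fy=3,interpolation=cv2.INTER_CUBIC))
for q,z in (("rack",.015),("clamp_grip",.091),("clamp_nose",.039),("front_rail",.045),("pad_line",.039)):
    r=arm.place_of('wrist',q); print(q,[(round(d["score"],2),np.round(W2D(D,ray(c,d["position"],z,True)),4)) for d in r[:2]])
E
```

```text
clock: 20.88
ee_pos: [0.5682, 0.0393, 0.0748]
tcp_rot: [-0.0, 0.091, 0.996, -0.0]
contact_force: [0.2, 0.2, 0.2]
opening: 0.0438
20.88 [-0.2  0.3 -0.2] [[ 44.4 178.8  74.8]]
clock: 21.62
ee_pos: [0.5688, 0.0405, 0.1959]
tcp_rot: [0.001, 0.091, 0.996, 0.0]
contact_force: [0.3, 0.1, -0.6]
opening: 0.044
rack [(0.72, array([[0.0405, 0.0553, 0.015 ]])), (0.15, array([[0.1024, 0.039 , 0.015 ]]))]
clamp_grip [(0.82, array([[0.0439, 0.1796, 0.091 ]]))]
clamp_nose [(0.86, array([[0.039 , 0.1584, 0.039 ]]))]
front_rail [(0.75, array([[0.0008, 0.0682, 0.045 ]]))]
pad_line [(0.6, array([[0.0463, 0.11  , 0.039 ]]))]
```

View pics/w12.png

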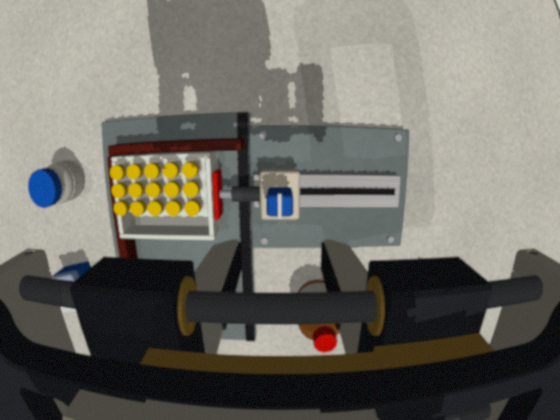

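View pics/s12.png

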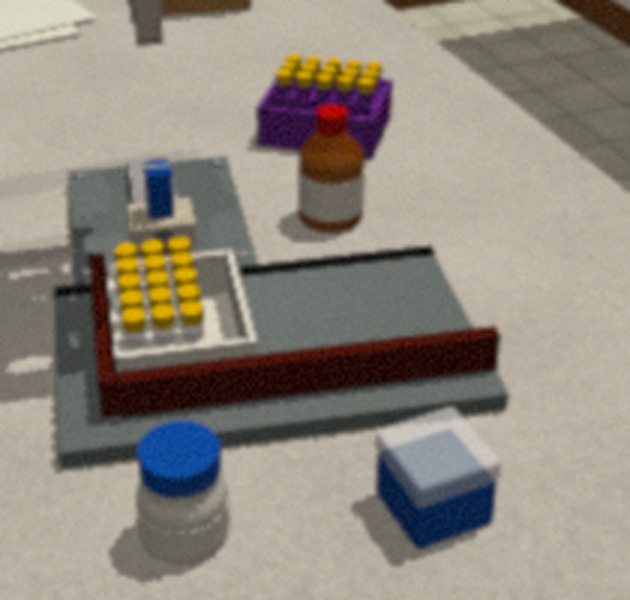

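```bash
python3 - <<'E'
from h import *
im=cv2.imread('pics/w12.png'); cv2.imwrite('pics/w12c.png',cv2.resize(im[130:260,100:310],None,fx=3.8,fy=3.8,interpolation=cv2.INTER_CUBIC))
E
```

```text
(no output)
```

View pics/w12c.png

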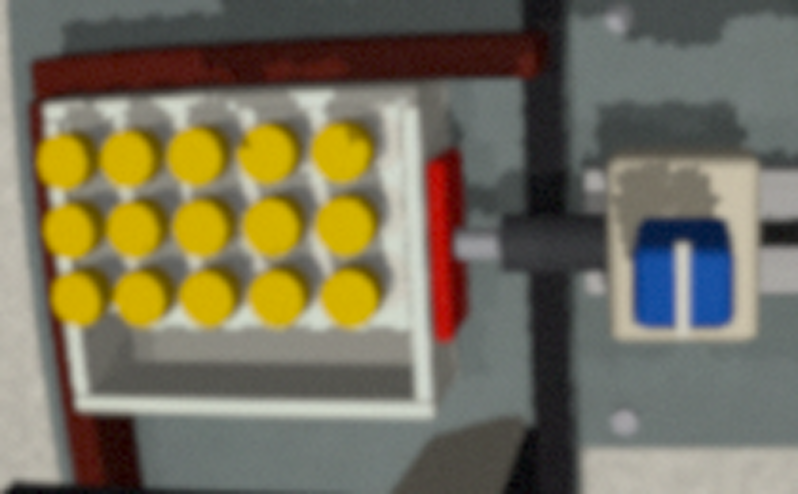

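```bash
python3 - <<'E'
from h import *
cw=cal('wrist'); cw['pose']=np.load('w12.npy')
def p(x,y,z): return np.round(W2D(D,ray(cw,(130+y/3.8-.5,100+x/3.8-.5),z,True))[0]*1000,1)
print('near wall top',p(100,97,.055),p(390,90,.055),'far',p(85,412,.055),p(430,412,.055))
print('rail',p(100,88,.045),p(390,79,.045))
print('block',p(608,250,.051),p(757,250,.051),'pad front',p(431,250,.052))
print('rack L/R',p(42,100,.055),p(418,90,.055),p(436,412,.055))
print('rod',p(458,245,.039),p(502,245,.039))
E
```

```text
near wall top [-1.6 20.  55. ] [ -0.2 103.6  55. ] far [89.3  4.2 55. ] [ 87. 110.  55.]
rail [-3.4 15.1 45. ] [ -2.3 101.3  45. ]
block [ 43.  159.2  51. ] [ 43.  198.2  51. ] pad front [ 42.6 112.2  52. ]
rack L/R [-1.8  1.2 55. ] [ -0.  111.1  55. ] [ 86.9 111.7  55. ]
rod [ 44.1 117.1  39. ] [ 44.2 129.4  39. ]
```

```bash
python3 - <<'E'
from rig import arm
print(arm.finish_job(), arm.read_state()['clock'])
E
```

```text
the job is handed in; nothing more can be done
the job is handed in; nothing more can be done
```

I drew the rack home against the front rail, pressed it against the side rail with the clamp, let go and handed the job in at about 22 s. No verdict came back.

**Rack:** I hooked the two fingers, 50 mm apart, behind its far wall and pulled until the resistance rose sharply (5.7 N, then 10.6 N). Then I lifted clear.

**Clamp:** I gripped the blue block and slid it about 55 mm. It took about 9.8 N on its own and 11–12 N while the rack slid, and the rise began near carriage y = 187 mm. I stopped at 15.5 N, so the pad was pressing with about 5.6 N. I unloaded the arm before opening the fingers, and the tool stayed within 0.2 mm.

**Last checks:**
- **Front gap:** the pictures give 1 to 2 mm, against the 4 mm allowed. The measurements disagree by about 1 mm: the near wall reads 2 mm off the rail, the far wall under 1 mm.
- **Side rail:** the rack's outer walls read y 1 to 111 mm, so it is about 1 mm from the rail. It looks square and upright.
- **Pad:** the rod shows about 12.7 of its 22 mm, so about 9 mm is pressed in. The standoff comparison gives 10 to 12 mm, and the force about 10 mm. All are within the 6 to 15 mm band.
- **Bystanders and tool:** the bottle, jar and tip box look unmoved in the last side picture. The tool was clear of everything, at 0.2 m height, with no contact force beyond noise.

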